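# Clip the sample tube into the tube reader and hold its shutter open at the red band

### The arm

A 6-joint arm with a two-finger parallel gripper is mounted at the origin on a cart in front of the work surface, level with it; the furniture and walls round the work are solid. World frame = base frame: x ahead of the robot, y to its left, z up, the work surface at z = 0. Lengths are in m, angles in degrees, forces in N, time in s.
With the tool pointing down it reaches from about 0.4 to 0.825 m from the base axis. Payload 7 kg.
Tool frame: the origin (TCP) lies at the very end of the fingers, on their centre line; the grasp point (between the pads) lies 19 mm behind it; z points along the fingers, y is the line along which they close (so a half turn about z gives the same grasp; the last joint's range is limited). The gripper opens to 88 mm and grips with 3 to 60 N. Pads are 19 mm wide; open, the fingers measure 130 mm over their backs; the gripper's body (78 mm by 193 mm) begins 47 mm behind the grasp point.
Start: joints at [85.262, 20.546, 0.682, 0, -70.136, -16.507], TCP at [0.245, 0.629, 0.227] pointing down, gripper open.
Joint ranges: [-176.03, 176.03], [-82.01, 121.73], [-58.28, 71.71], [-173.87, 95.51], [-174.79, -0.11], [-173.66, 173.66]. Speed limits (degrees/s): [136.94, 136.94, 172.46, 180, 180, 180].

### API

Orientations are given as [roll, pitch, yaw] about the fixed x, y, z axes, in that order (R = Rz(yaw) Ry(pitch) Rx(roll)).
In Python, from plant import r gives the robot as it stands. The module is installed in compiled form; this text tells all that it offers.
- The arm moves only by the tool jog_arm, never from a script. Its arguments are lists of equal length, an entry for each row: "travel": the shift along the tool's x, y, z each as a share of 50 cm, from -1 to 1, a list of three; "dr": the turn, a rotation vector about the tool's x, y, z each as a share of 360 degrees, from -1 to 1, a list of three; "claw": the opening, from 0 (shut) to 1 (fully open). A call has exactly 10 rows; each row is the pose to reach, as a shift and turn from the pose commanded when the call began, along the tool's axes at that moment, turning the shorter way round; what a row does not reach only later rows make up. A row lasts 1/8 s, in which the tool goes at most 62.5 mm and 10.7 degrees, less where a joint would pass 70% of its speed; a pose out of reach is approached as far as the arm can. A call with a number of a shift or a turn outside -1 to 1 is refused whole. A call with a gripper value outside its range is refused whole. The fingers move at their own pace and stop on an object; "newtons" is the grip in N (left out, the last holds). Time passes only in rows, so rows that repeat a pose let the fingers close, or fill a call up. It gives the time, the measured TCP pose, the force, the opening and the grip force at its end, in the units of the state.
- r.get_state(): the state, without advancing time (a new reading comes with each control period).
- r.capture(name): name is "side" or "top" or "wrist"; returns a dict with "pixels" (400x640x3 uint8, red, green, blue), "range_z" (400x640 float32, m along the optical axis (not along the pixel's ray), 0 where there is no reading), "fx", "fy", "cx", "cy" (pixels), "position" and "attitude" of the camera in the world; the wrist camera has in their place "hand_eye" (4x4, takes a point from camera to tool coordinates, whose origin is the TCP and whose axes are the flange's). Camera axes: x right, y up, looking along -z (the intrinsics and any distortion apply to the point x, -y, -z); pixel columns grow to the right and rows downward; lengths in m; the calibration is good to about 2 mm. A picture is of the moment at which its call begins: read the wrist's pose just before it.
- r.close_job(): hands the job in; it is judged then, once.
Trained networks look in the newest picture that a camera, given by its name, has taken for a name from the list of things; names that differ only in an ending like _2 or _b are one class to them, and where a whole thing is asked for, a point or a joint stands for the part that bears it (a point fixed in the world has none). Each returns a list of dicts, best first, with "conf" (0 to 1); they miss things now and then, are a little off and sometimes report something else, mostly with a low value. They report only what shows in the picture. A call takes as long as a camera call. They do not tell look-alikes from the thing itself.
- r.boxes_of(name, camera): "extent" ([left, top, right, bottom] in pixels, round what is visible of it).
- r.regions_of(name, camera): "pixels" (400x640 bool, what is visible of it) and "extent" ([left, top, right, bottom] in pixels, round what is visible of it).
- r.tip_of(name, camera): "at" ([column, row] in pixels: a listed point, or the origin of a listed thing).
The state is a dict: "time_s": time; "joints": joint angles; "qd": joint speeds; "joint_torque": joint torques, N m; "tcp_pos": TCP position; "eef_rot": TCP orientation; "contact_force": force on the tool from outside, world axes, zero at the start; "moment": the same for the moment, N m; "gripper_width": finger opening in m; "gripper_force": force on a finger pad.
Only numpy, scipy, OpenCV 4.12 (cv2) and the standard library are available. Lean on these libraries where they do the work, as an engineer would, in place of code of your own. Each camera call takes 0.05 s, during which the arm holds its last target. There are 200 camera calls.

### The job

Take the amber sample tube off its grey rest, push it down past the orange sprung jaw of the white tube reader until it sits fully home in both grey fork clips with the jaw sprung back over it (either way round, sticking out equally at both ends), and let go of it while the shutter is still shut. Then grip the blue shutter handle, pull it out against its return spring until its white pointer stands over the red band on the scale, and finish while still holding it there; do not disturb the vial, the timer or the roll of tape.

Things in the scene. Friction and masses are not known exactly. Their poses are not given: they have to be found in the camera images.
- tube_center (a point): Centre, on the axis, of the loose amber sample tube: rigid, 16 mm diameter, 150 mm long, 50 g nominal. Its y axis runs along the tube to the green cap (19 mm diameter, last 18 mm). It starts lying 50 mm above the worktop in open-topped notches, 40 mm either side of this point, of a grey fixed rest that is 8 mm high between them. It lifts straight up.
- tube: The same sample tube; the body's origin and axes are those of tube_center.
- reader: White fixed tube reader, a box 45 mm high, 110 mm in x, from +85 to -250 mm in y; origin on the worktop below the seat. Seat and shutter run along its y; the handle is to -y. Two grey forks, 8 mm thick, at y = +44 and -44 mm: slots 18 mm wide, open at the top; back prongs (+x) up to 112 mm above the worktop, flared at the top; front prongs 87 mm.
- seat (a point): Where the tube's centre is when fully home in both forks: 85 mm above the worktop, 40 mm above the reader's top. The tube must lie along its y axis, either way round; z is up. The tube goes straight down; the jaw's noses stop it about 18 mm above this point until it is pushed.
- jaw (a joint): Angle (rad) of the orange sprung jaw, hinged along the front (-x) of the forks: 0 is closed. Its two round noses, 10 mm thick, at y = +36 and -36 mm beside the forks, reach over the slots from the front, 10 mm above the seat. The tube pushed down turns the jaw out to about 0.08 rad with roughly 3 to 6 N, then it springs back to 0 over the seated tube.
- shutter: Blue spring-return shutter with an upright handle, sliding along the reader's y; origin at the handle's foot, 45 mm above the worktop. It pulls out towards the reader's -y, up to 75 mm; the spring pulls back with 3 N when shut and 150 N per m more (about 7 to 11 N at the band). Let go, it snaps shut.
- handle (a point): Point on the middle line of the blue shutter handle, 79 mm above the worktop. The handle is an upright block 24 mm in the reader's x, 14 mm in its y, its top 98 mm above the worktop, and can be gripped from above across either. When shut it stands 150 mm from the seat towards -y.
- pointer (a point): Outer end, over the scale, of the white pointer needle (3 mm wide) that sticks out to the front (-x) from the foot of the shutter handle and moves with it.
- mark (a point): Middle of the red band, 12 mm wide in the reader's y, on the scale along the front edge of the reader's top, 28 to 55 mm from the pointer's shut place towards the reader's -y; it stays where it is. Its axes are the reader's. The pointer is at the mark when both have the same place along the reader's y.
- vial_amber: Bystander: amber vial with a black cap, 28 mm in diameter, 64 mm high, standing behind the reader; origin under its centre.
- bench_timer: Bystander: small white timer, 66 x 66 x 20 mm, lying behind the reader; origin under its centre.
- lab_tape: Bystander: roll of green tape, 72 mm in diameter, 19 mm high, lying in front of the reader; origin under its centre.
Things that resemble listed ones, but are neither listed nor needed, are in the scene too. There is more than one size of the tube; the job needs the larger.

How it is judged:
By the outcome, as a careful person would: the job done as asked, in the order asked, and still so for the second after the job is handed in, while the arm keeps its last pose, push and grip.
It also fails if it takes over 61 s, if anything falls off the work surface, if the arm or the gripper's body presses on something with over 40 N, if the wrist force passes 120 N, or if a joint passes its speed limit or range.

## Working session

There is one attempt and no reset: what is moved stays moved. The work goes in short steps, Python scripts to look and compute and a tool call to move; the robot and the scene stay as the last step left them, time stands still between calls to the robot, and variables do not carry over. Pictures are saved under pics/ and viewed, at most 10 in all, crops included, and the job is handed in when it is done.

Besides the shell and the picture viewer there is one more tool, called after "Call:" as name(argument=value, ...) on one line, values as JSON. jog_arm: Moves the arm, as the interface text tells. Its arguments: {"type":"object","properties":{"travel":{"type":"array"},"dr":{"type":"array"},"claw":{"type":"array"},"newtons":{"type":"number"}},"required":["travel","dr","claw"]}

```bash
mkdir -p pics; cat > h.py <<'E'
import numpy as np, cv2
from plant import r
from scipy.spatial.transform import Rotation as R
def cap(n):
    s=r.get_state(); c=r.capture(n)
    if 'hand_eye' in c:
        T=np.eye(4);T[:3,:3]=R.from_euler('xyz',s['eef_rot'],degrees=True).as_matrix();T[:3,3]=s['tcp_pos']
        c['T']=T@np.array(c['hand_eye'])
    else:
        a=np.array(c['attitude'],float);T=np.eye(4)
        T[:3,:3]=a if a.shape==(3,3) else (R.from_euler('xyz',a,degrees=True).as_matrix() if a.size==3 else R.from_quat(a).as_matrix())
        T[:3,3]=c['position'];c['T']=T
    return c
def cloud(c):
    v,u=np.mgrid[0:400,0:640];d=c['range_z']
    P=np.stack([(u-c['cx'])/c['fx']*d,-(v-c['cy'])/c['fy']*d,-d],-1)
    W=P@c['T'][:3,:3].T+c['T'][:3,3]; W[d<=0]=np.nan
    return W
def ray(c,px,z):
    p=np.array([(px[0]-c['cx'])/c['fx'],-(px[1]-c['cy'])/c['fy'],-1.]);w=c['T'][:3,:3]@p;o=c['T'][:3,3]
    return o+w*(z-o[2])/w[2]
def save(c,n): cv2.imwrite(f'pics/{n}.png',c['pixels'][...,::-1])
E
python3 - <<'E'
from h import *
print(r.get_state())
for n in ['top','side']:
    c=cap(n);save(c,n+'0');W=cloud(c)
    print(n,[k for k in c],c['T'].round(3).tolist(),c.get('attitude'),c['fx'],c['cx'])
    for t in ['tube','tube_center','reader','seat','shutter','handle','pointer','mark','vial_amber','bench_timer','lab_tape']:
        if t in('seat','mark','handle','pointer','tube_center'):
            for q in r.tip_of(t,n)[:3]:
                z={'seat':.085,'handle':.079,'pointer':.047,'mark':.045,'tube_center':.05}[t]
                print(t,round(q['conf'],2),np.round(q['at']),ray(c,q['at'],z).round(3))
        else:
            for q in r.regions_of(t,n)[:3]:
                print(t,round(q['conf'],2),q['extent'],np.nanmedian(W[q['pixels']],0).round(3))
E
```

```text
{'time_s': 0.0, 'joints': array([ 8.52617158e+01,  2.05915025e+01,  6.34304718e-01, -2.02058264e-02,
       -7.01371079e+01, -1.65083365e+01]), 'qd': array([-0.02942296,  0.00395467, -0.10138821,  0.05458599, -0.0349215 ,
       -0.01766388]), 'joint_torque': array([-1.44530886e-04, -5.82714021e+01,  2.93043727e+01,  6.99717969e+00,
        6.93194437e-03, -1.75071955e-04]), 'tcp_pos': array([0.24443973, 0.62865561, 0.22562571]), 'eef_rot': array([ 1.79904184e+02, -8.58819793e-03, -2.12534945e+01]), 'contact_force': array([-0.04841449,  0.60667943, -0.51436713]), 'moment': array([ 0.0047821 , -0.01012111, -0.00871967]), 'gripper_force': 0.0, 'gripper_width': 0.08752051040332512}
top ['pixels', 'range_z', 'fx', 'fy', 'cx', 'cy', 'position', 'attitude', 'T'] [[-0.007, 0.997, -0.077, 0.48], [-0.999, -0.01, -0.036, 0.042], [-0.037, 0.076, 0.996, 0.937], [0.0, 0.0, 0.0, 1.0]] [  4.38283619   2.09972242 -90.4073095 ] 361.66169433078875 325.19142612061495
tube 0.7 [264.0, 181.7, 301.8, 204.4] [0.564 0.185 0.011]
tube 0.61 [204.1, 219.7, 260.2, 247.6] [0.459 0.306 0.057]
tube_center 0.92 [23
[... 1322 characters left out ...]
64 0.306 0.05 ]
tube_center 0.78 [309. 268.] [0.569 0.246 0.05 ]
tube_center 0.29 [374. 288.] [0.465 0.301 0.05 ]
reader 0.68 [301.8, 150.5, 368.1, 240.0] [0.504 0.035 0.046]
seat 0.93 [334. 185.] [0.511 0.006 0.085]
shutter 0.81 [326.5, 152.4, 351.7, 207.3] [ 0.486 -0.135  0.065]
handle 0.88 [347. 155.] [ 0.47  -0.166  0.079]
pointer 0.86 [360. 172.] [ 0.438 -0.139  0.047]
vial_amber 0.57 [261.3, 201.5, 280.4, 231.8] [0.647 0.046 0.035]
bench_timer 0.63 [277.2, 176.7, 305.2, 195.8] [ 0.607 -0.122  0.018]
bench_timer 0.3 [301.9, 153.5, 371.5, 240.7] [0.502 0.036 0.046]
lab_tape 0.7 [368.6, 205.1, 401.5, 230.6] [0.401 0.034 0.016]
lab_tape 0.44 [351.0, 262.3, 406.8, 322.9] [0.46  0.315 0.056]
```

```bash
python3 - <<'E'
import cv2,numpy as np
a=cv2.imread('pics/top0.png')[150:280,190:460];b=cv2.imread('pics/side0.png')[140:340,240:420]
a=cv2.resize(a,None,fx=2.9,fy=2.9,interpolation=2)
cv2.imwrite('pics/t1.png',a)
cv2.imwrite('pics/s1.png',cv2.resize(b,None,fx=2.9,fy=2.9,interpolation=2))
E
```

```text
(no output)
```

View pics/t1.png

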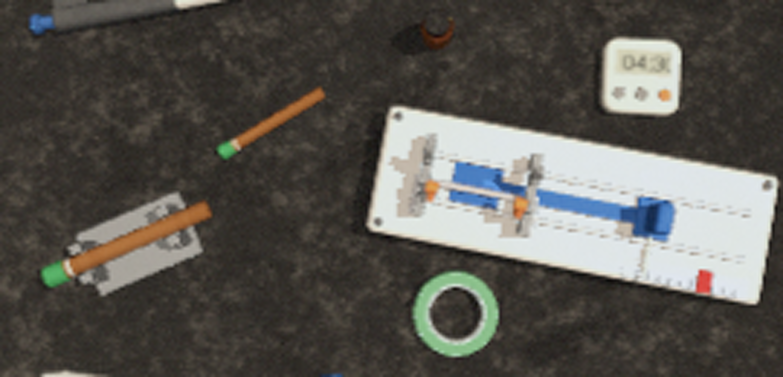

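View pics/s1.png

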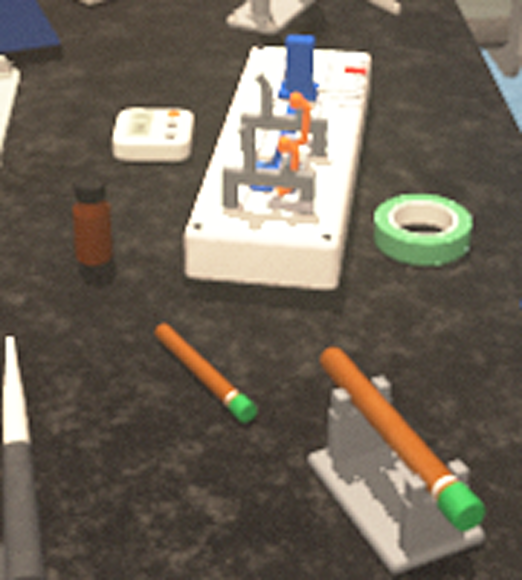

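```bash
python3 - <<'E'
from h import *
for n in ['top','side']:
    c=cap(n);W=cloud(c);hsv=cv2.cvtColor(c['pixels'],cv2.COLOR_RGB2HSV).astype(int)
    # tube pixels: saturated & on rest
    m=(hsv[...,1]>120)&(W[...,2]>.04)&(W[...,2]<.075)&(abs(W[...,0]-.46)<.09)&(abs(W[...,1]-.305)<.11)
    P=W[m];d=np.linalg.svd(P[:,:2]-P[:,:2].mean(0))[2][0] if len(P)<3000 else 0
    t=(P[:,:2]-P[:,:2].mean(0))@d;mid=P[:,:2].mean(0)+d*(t.max()+t.min())/2
    print(n,m.sum(),'tube dir',d,np.degrees(np.arctan2(d[1],d[0])),'len',np.ptp(t),'mid',mid,'z',np.percentile(P[:,2],[5,50,95]))
    m=(hsv[...,1]<70)&(hsv[...,2]>120)&(abs(W[...,2]-.045)<.006)&(abs(W[...,0]-.5)<.12)&(W[...,1]<.12)&(W[...,1]>-.3)
    k,l=cv2.connectedComponents(m.astype(np.uint8));
    P=W[m][:,:2]
    rc=cv2.minAreaRect((P*1000).astype(np.float32));print('reader',rc,m.sum(),cv2.boxPoints(rc).round().tolist())
    for nm,lo,hi,s,z in [('red',172,5,170,0),('org',6,16,170,.06),('blue',100,125,130,.07)]:
        h=hsv[...,0];mm=((h>=lo)|(h<=hi) if lo>hi else (h>=lo)&(h<=hi))&(hsv[...,1]>s)&(W[...,2]>z)&(abs(W[...,0]-.48)<.1)&(W[...,1]<.1)&(W[...,1]>-.28)
        print(nm,mm.sum(),np.median(W[mm],0).round(3), np.percentile(W[mm],[2,98],axis=0).round(3).tolist() if mm.sum() else 0)
E
```

```text
top 347 tube dir [-0.38576444  0.92259731] 112.69120590225953 len 0.14885674506132318 mid [0.46203188 0.29900674] z [0.05290747 0.05721595 0.0605198 ]
reader ((492.4092102050781, -77.048828125), (334.32061767578125, 109.58943939208984), 78.79496765136719) 4985 [[406.0, -230.0], [514.0, -252.0], [579.0, 76.0], [471.0, 98.0]]
red 21 [ 0.429 -0.183  0.049] [[0.421, -0.188, 0.046], [0.433, -0.18, 0.05]]
org 6 [ 0.487 -0.026  0.096] [[0.485, -0.028, 0.078], [0.501, 0.043, 0.097]]
blue 73 [ 0.479 -0.14   0.097] [[0.468, -0.147, 0.073], [0.491, -0.135, 0.1]]
side 722 tube dir [-0.39562861  0.91841059] 113.30518440063433 len 0.14983497299309945 mid [0.4656212  0.30302199] z [0.0492636  0.05630477 0.05926799]
reader ((495.3575134277344, -73.90176391601562), (336.69952392578125, 109.93995666503906), 79.07723236083984) 2113 [[409.0, -229.0], [517.0, -250.0], [581.0, 81.0], [473.0, 102.0]]
red 7 [ 0.429 -0.178  0.049] [[0.422, -0.179, 0.049], [0.436, -0.177, 0.05]]
org 68 [ 0.493 -0.023  0.09 ] [[0.483, -0.028, 0.061], [0.51, 0.049, 0.098]]
blue 82 [ 0.481 -0.137  0.089] [[0.471, -0.145, 0.072], [0.491, -0.132, 0.099]]
```

Call:
jog_arm(travel=[[0.646,0.453,0.054],[0.646,0.453,0.054],[0.646,0.453,0.054],[0.646,0.453,0.054],[0.646,0.453,0.054],[0.646,0.453,0.054],[0.646,0.453,0.054],[0.646,0.453,0.054],[0.646,0.453,0.054],[0.646,0.453,0.054]], dr=[[0,0,0.127],[0,0,0.127],[0,0,0.127],[0,0,0.127],[0,0,0.127],[0,0,0.127],[0,0,0.127],[0,0,0.127],[0,0,0.127],[0,0,0.127]], claw=[1,1,1,1,1,1,1,1,1,1])

```text
time_s: 2.55
tcp_pos: [0.4631, 0.302, 0.1996]
eef_rot: [-180.0, 0.0, -66.9]
contact_force: [-0.7, 0.4, 0.2]
gripper_width: 0.0876
gripper_force: 0.0
```

```bash
cat >> h.py <<'E'
def goto(tgt,yaw=None):
    s=r.get_state();p=np.array(s['tcp_pos']);Rt=R.from_euler('xyz',s['eef_rot'],degrees=True)
    w=Rt.inv().apply(np.array(tgt)-p)/.5
    y=s['eef_rot'][2]; dy=0 if yaw is None else (yaw-y+180)%360-180
    print('pos',p.round(4),'rot',np.round(s['eef_rot'],2),'J',np.round(s['joints'],1),'F',np.round(s['contact_force'],2),'w',round(s['gripper_width'],4),'t',s['time_s'])
    print('travel',w.round(4),'drz',round(-dy/360,4))
def linefit(P):
    m=P.mean(0);d=np.linalg.svd(P-m)[2][0];t=(P-m)@d
    return m+d*(t.max()+t.min())/2,d,np.degrees(np.arctan2(d[1],d[0])),np.ptp(t)
E
python3 - <<'E'
from h import *
c=cap('wrist');save(c,'w1');W=cloud(c);hsv=cv2.cvtColor(c['pixels'],cv2.COLOR_RGB2HSV).astype(int)
m=(hsv[...,1]>120)&(W[...,2]>.04)&(W[...,2]<.075)&(abs(W[...,0]-.464)<.09)&(abs(W[...,1]-.301)<.11)
print(m.sum(),linefit(W[m][:,:2].astype(float)),np.percentile(W[m][:,2],[5,50,95]))
print(np.argwhere(m).min(0),np.argwhere(m).max(0))
for q in r.tip_of('tube_center','wrist')[:2]: print(q['conf'],q['at'],ray(c,q['at'],.05),W[int(q['at'][1]),int(q['at'][0])])
goto([.464,.301,.04],-67)
E
```

```text
1939 (array([0.46328912, 0.30193604]), array([-0.38720973,  0.92199166]), np.float64(112.7809916228414), np.float64(0.14958219036507034)) [0.05304588 0.05762581 0.05973397]
[116 318] [252 334]
0.94 [275.4, 46.5] [0.56203302 0.19347929 0.05      ] [0.57087067 0.18865358 0.0115492 ]
0.67 [321.2, 187.5] [0.46756107 0.30442248 0.05      ] [0.46850085 0.30259859 0.05579235]
pos [0.4631 0.3019 0.1996] rot [-180.      0.    -66.88] J [ 53.4  10.2 -17.2  -0.  -62.6 -30.3] F [-0.28  0.72  0.11] w 0.0878 t 2.65
travel [ 0.0024 -0.0009  0.3191] drz 0.0003
```

View pics/w1.png

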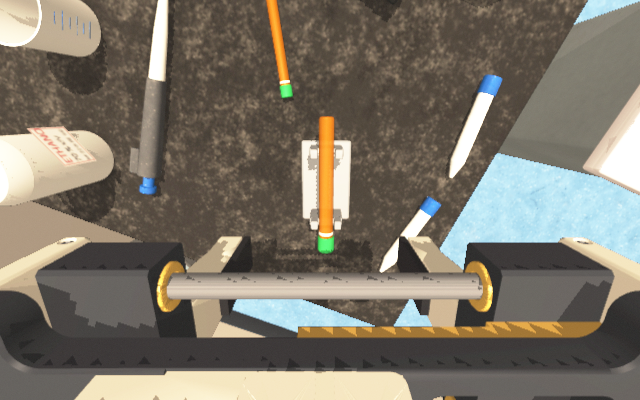

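Call:
jog_arm(travel=[[0,0,0.323],[0,0,0.323],[0,0,0.323],[0,0,0.323],[0,0,0.323],[0,0,0.323],[0,0,0.323],[0,0,0.323],[0,0,0.323],[0,0,0.323]], dr=[[0,0,0.001],[0,0,0.001],[0,0,0.001],[0,0,0.001],[0,0,0.001],[0,0,0.001],[0,0,0.001],[0,0,0.001],[0,0,0.001],[0,0,0.001]], claw=[0.7,0.5,0.5,0.5,0,0,0,0,0,0], newtons=40)

```text
time_s: 3.9
tcp_pos: [0.4634, 0.301, 0.0389]
eef_rot: [-180.0, 0.0, -67.3]
contact_force: [-3.9, 0.3, 7.0]
gripper_width: 0.0149
gripper_force: 40.0
```

```bash
python3 - <<'E'
from h import *
goto([.42,.24,.26],-101)
goto([.51,.0055,.26],-101)
E
```

```text
pos [0.4634 0.301  0.0389] rot [-1.7999e+02  2.0000e-02 -6.7320e+01] J [ 53.3  20.4 -27.9  -0.  -41.7 -30.6] F [-3.9   0.32  6.96] w 0.0149 t 3.9
travel [ 0.079   0.127  -0.4423] drz 0.0935
pos [0.4634 0.301  0.0389] rot [-1.7999e+02  2.0000e-02 -6.7320e+01] J [ 53.3  20.4 -27.9  -0.  -41.7 -30.6] F [-3.9   0.32  6.96] w 0.0149 t 3.9
travel [ 0.5812  0.1417 -0.4425] drz 0.0935
```

```bash
python3 - <<'E'
from h import *
goto([.538,.153,.215],-101)
E
```

```text
pos [0.4634 0.301  0.0389] rot [-1.7999e+02  2.0000e-02 -6.7320e+01] J [ 53.3  20.4 -27.9  -0.  -41.7 -30.6] F [-3.9   0.32  6.96] w 0.0149 t 3.9
travel [ 0.3306 -0.0236 -0.3523] drz 0.0935
```

Call:
jog_arm(travel=[[0,0,-0.1],[0,0,-0.2],[0,0,-0.3],[0.1,0,-0.35],[0.33,-0.024,-0.352],[0.33,-0.024,-0.352],[0.33,-0.024,-0.352],[0.33,-0.024,-0.352],[0.33,-0.024,-0.352],[0.33,-0.024,-0.352]], dr=[[0,0,0],[0,0,0],[0,0,0],[0,0,0.02],[0,0,0.0935],[0,0,0.0935],[0,0,0.0935],[0,0,0.0935],[0,0,0.0935],[0,0,0.0935]], claw=[0,0,0,0,0,0,0,0,0,0])

```text
time_s: 5.15
tcp_pos: [0.538, 0.154, 0.2141]
eef_rot: [-180.0, 0.0, -100.9]
contact_force: [0.1, 0.1, -1.3]
gripper_width: 0.0147
gripper_force: 40.0
```

```bash
python3 - <<'E'
from h import *
c=cap('wrist');save(c,'w2');W=cloud(c);np.savez('w2.npz',W=W,px=c['pixels'],T=c['T'])
hsv=cv2.cvtColor(c['pixels'],cv2.COLOR_RGB2HSV).astype(int)
m=(W[...,2]>.17)&(hsv[...,0]<80)&(hsv[...,1]>120)
P=W[m].astype(float);C,d,a,l=linefit(P[:,:2]);print('held',m.sum(),C,d,a,l,np.percentile(P[:,2],[5,50,95]));
O=np.array([.5097,.0055]);X=np.array([np.cos(np.radians(-11)),np.sin(np.radians(-11))]);Y=np.array([-X[1],X[0]])
L=np.stack([(W[...,:2]-O)@X,(W[...,:2]-O)@Y,W[...,2]],-1)
def st(n,m): print(n,m.sum(),np.nanpercentile(L[m],[2,50,98],axis=0).round(4).tolist() if m.sum() else '')
inr=(abs(L[...,0])<.07)&(L[...,1]<.1)&(L[...,1]>-.26)
h,s=hsv[...,0],hsv[...,1]
for y in(44,-44):
  f=inr&(abs(L[...,1]-y/1000)<.012)&(s<70)
  for x in(1,-1): st(f'fork{y} {x}',f&(L[...,0]*x>.002)&(L[...,2]>.075)&(L[...,2]<.125))
st('orange',inr&(h>5)&(h<17)&(s>150)&(L[...,2]>.06)&(L[...,2]<.13))
st('bar',inr&(abs(L[...,1])<.03)&(L[...,2]>.055)&(L[...,2]<.15))
st('blue handle top',inr&(h>100)&(h<125)&(s>130)&(L[...,2]>.092)&(L[...,2]<.11))
st('red',inr&((h<5)|(h>172))&(s>150)&(L[...,2]<.06))
top=inr&(abs(L[...,2]-.045)<.006)&(s<60);st('top',top)
rc=cv2.minAreaRect((W[top][:,:2]*1000).astype(np.float32));print(rc)
goto([.5097,.0055,.16],-101)
E
```

```text
held 10000 [0.53604045 0.14121059] [0.18946373 0.98188772] 79.0785105164127 0.12060445930459024 [0.22928918 0.23446972 0.31075473]
fork44 1 368 [[0.0029, 0.0407, 0.0764], [0.0166, 0.0451, 0.085], [0.0331, 0.0483, 0.1131]]
fork44 -1 299 [[-0.0329, 0.0406, 0.0757], [-0.0188, 0.045, 0.078], [-0.0028, 0.0484, 0.0889]]
fork-44 1 0 
fork-44 -1 0 
orange 110 [[-0.0203, 0.0328, 0.071], [-0.0142, 0.038, 0.0962], [-0.0051, 0.0413, 0.0999]]
bar 350 [[-0.0074, -0.0269, 0.0551], [-0.0046, -0.0003, 0.0564], [-0.0018, 0.0275, 0.0582]]
blue handle top 0 
red 0 
top 9550 [[-0.0517, -0.0296, 0.0434], [0.0053, 0.0238, 0.0458], [0.0524, 0.0816, 0.0499]]
((515.1728515625, 30.5614013671875), (116.7110366821289, 108.6962890625), 78.79107666015625)
pos [0.538  0.1539 0.2141] rot [-180.      0.   -100.87] J [ 36.   10.2 -15.1  -0.  -64.6 -46.9] F [-0.1   0.28 -0.82] w 0.0149 t 5.2
travel [ 3.023e-01 -3.000e-04  1.082e-01] drz 0.0004
```

View pics/w2.png

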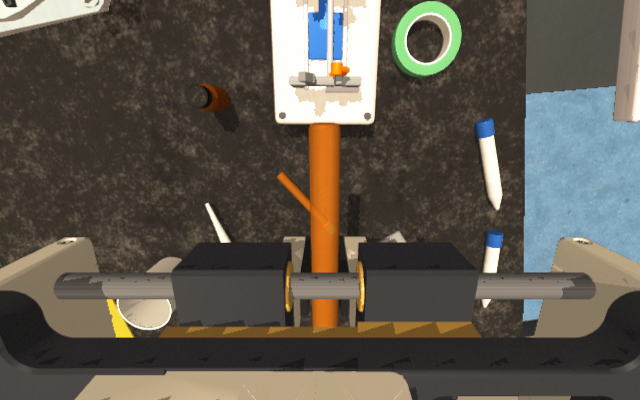

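```bash
python3 - <<'E'
from h import *
f=np.load('w2.npz');W=f['W'];px=f['px'];hsv=cv2.cvtColor(px,cv2.COLOR_RGB2HSV).astype(int)
O=np.array([.5097,.0055]);X=np.array([np.cos(np.radians(-11)),np.sin(np.radians(-11))]);Y=np.array([-X[1],X[0]])
L=np.stack([(W[...,:2]-O)@X,(W[...,:2]-O)@Y,W[...,2]],-1)
m=(abs(L[...,1]-.0445)<.006)&(abs(L[...,0])<.04)&(L[...,2]>.05)&(L[...,2]<.13)
for a in np.arange(-.036,.036,.002):
    k=m&(L[...,0]>=a)&(L[...,0]<a+.002);print(round(a*1000),k.sum(),np.percentile(L[k][:,2],[5,50,95]).round(3) if k.sum() else '',end=' | ')
t=(W[...,2]>.2)&(W[...,2]<.25)&(hsv[...,1]>150)&(hsv[...,0]<25)
C=np.array([.538,.1539])
q=np.stack([(W[t][:,:2]-C)@X,(W[t][:,:2]-C)@Y],-1)
print()
for a in(-.07,-.06,-.05,-.04,-.03): 
    k=abs(q[:,1]-a)<.003; print(a,np.percentile(q[k,0],[1,99]),np.percentile(W[t][k][:,2],[50,98]))
print(q[:,1].min())
v,u=np.nonzero(m);print(u.min(),u.max(),v.min(),v.max())
cv2.imwrite('pics/w2c.png',cv2.resize(px[50:130,270:380,::-1],None,fx=6,fy=6,interpolation=0))
E
```

```text
-36 0  | -34 21 [0.057 0.077 0.079] | -32 29 [0.058 0.078 0.079] | -30 26 [0.057 0.077 0.079] | -28 24 [0.058 0.077 0.079] | -26 26 [0.057 0.078 0.079] | -24 27 [0.057 0.077 0.078] | -22 27 [0.056 0.077 0.079] | -20 33 [0.055 0.078 0.089] | -18 38 [0.058 0.078 0.092] | -16 25 [0.057 0.087 0.096] | -14 37 [0.057 0.088 0.1  ] | -12 36 [0.057 0.088 0.1  ] | -10 41 [0.058 0.086 0.1  ] | -8 35 [0.056 0.078 0.1  ] | -6 33 [0.057 0.078 0.098] | -4 26 [0.057 0.077 0.079] | -2 24 [0.056 0.078 0.079] | 0 30 [0.073 0.078 0.079] | 2 20 [0.073 0.077 0.079] | 4 20 [0.075 0.078 0.078] | 6 20 [0.073 0.078 0.079] | 8 31 [0.075 0.084 0.101] | 10 26 [0.076 0.101 0.104] | 12 39 [0.082 0.105 0.108] | 14 37 [0.08  0.109 0.112] | 16 33 [0.078 0.112 0.113] | 18 30 [0.06  0.112 0.114] | 20 40 [0.072 0.11  0.112] | 22 12 [0.058 0.078 0.109] | 24 17 [0.061 0.077 0.079] | 26 22 [0.06  0.077 0.079] | 28 22 [0.061 0.078 0.079] | 30 23 [0.062 0.078 0.079] | 32 21 [0.059 0.077 0.079] | 34 2 [0.075 0.076 0.076] | 
-0.07 [-0.00647353  0.00872772] [0.23261754 0.23468678]
-0.06 [-0.00610276  0.008808  ] [0.23269312 0.23481469]
-0.05 [-0.00629908  0.00898965] [0.23278809 0.23476044]
-0.04 [-0.00650333  0.00848244] [0.23276593 0.23463827]
-0.03 [-0.00665341  0.0086755 ] [0.23263852 0.23470477]
-0.07313064209510611
289 360 71 88
```

View pics/w2c.png

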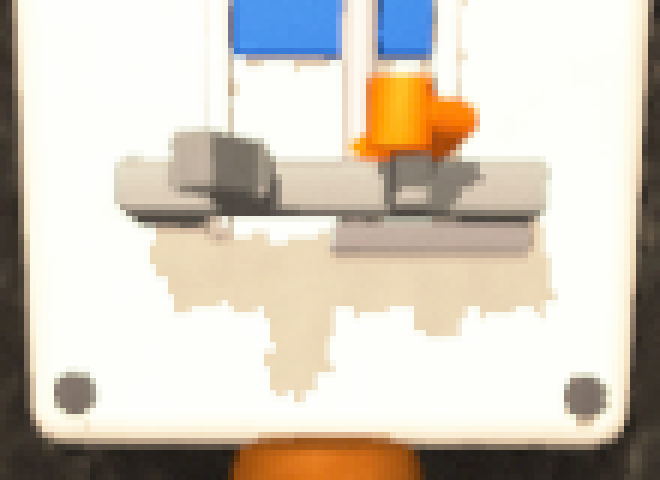

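```bash
python3 - <<'E'
from h import *
goto([.5083,.0046,.125],-101.1)
E
```

```text
pos [0.538  0.1539 0.2141] rot [-180.      0.   -100.87] J [ 36.   10.2 -15.1  -0.  -64.6 -46.9] F [-0.1   0.28 -0.82] w 0.0149 t 5.2
travel [0.3046 0.0021 0.1782] drz 0.0006
```

Call:
jog_arm(travel=[[0.1,0.001,0],[0.2,0.002,0],[0.3,0.002,0],[0.3046,0.0021,0.05],[0.3046,0.0021,0.12],[0.3046,0.0021,0.178],[0.3046,0.0021,0.178],[0.3046,0.0021,0.178],[0.3046,0.0021,0.178],[0.3046,0.0021,0.178]], dr=[[0,0,0.0006],[0,0,0.0006],[0,0,0.0006],[0,0,0.0006],[0,0,0.0006],[0,0,0.0006],[0,0,0.0006],[0,0,0.0006],[0,0,0.0006],[0,0,0.0006]], claw=[0,0,0,0,0,0,0,0,0,0])

```text
time_s: 6.45
tcp_pos: [0.5087, 0.0043, 0.126]
eef_rot: [-179.9, 0.1, -101.2]
contact_force: [-0.2, -0.2, -1.2]
gripper_width: 0.0148
gripper_force: 40.0
```

```bash
python3 - <<'E'
from h import *
goto([.5083,.0046,.125],-101.1)
c=cap('wrist');save(c,'w3');W=cloud(c);px=c['pixels'];hsv=cv2.cvtColor(px,cv2.COLOR_RGB2HSV).astype(int)
s=r.get_state();C=np.array(s['tcp_pos'][:2])
X=np.array([np.cos(np.radians(-11)),np.sin(np.radians(-11))]);Y=np.array([-X[1],X[0]])
L=np.stack([(W[...,:2]-C)@X,(W[...,:2]-C)@Y,W[...,2]],-1)
m=(abs(L[...,1]+.044)<.009)&(abs(L[...,0])<.045)&(L[...,2]>.07)&(L[...,2]<.12)
print(m.sum())
for a in np.arange(-.038,.038,.002):
    k=m&(L[...,0]>=a)&(L[...,0]<a+.002);print(round(a*1000),k.sum(),np.percentile(L[k][:,2],[5,50,95]).round(3) if k.sum() else '',end=' | ')
t=(L[...,2]>.125)&(L[...,2]<.155)&(hsv[...,1]>150)&(hsv[...,0]<25);q=L[t]
for a in(-.065,-.05,-.04):
    k=abs(q[:,1]-a)<.003; print('\n',a,np.percentile(q[k,0],[1,99]),np.percentile(q[k,2],[50,98]))
print(q[:,1].min())
m=(L[...,2]>.092)&(L[...,2]<.106)&(hsv[...,0]>100)&(hsv[...,0]<125)&(hsv[...,1]>130)
P=W[m][:,:2];print('handle',m.sum(),cv2.minAreaRect((P*1000).astype(np.float32)),np.median(L[m],0))
h=hsv[...,0];m=((h<5)|(h>172))&(hsv[...,1]>150)&(L[...,2]<.06)&(L[...,2]>.03);print('red',m.sum(),np.median(W[m],0),np.percentile(L[m],[3,97],axis=0))
for n in('handle','pointer','mark'):
    for p in r.tip_of(n,'wrist')[:2]: print(n,p['conf'],p['at'],ray(c,p['at'],{'handle':.079,'pointer':.047,'mark':.045}[n]))
E
```

```text
pos [0.5087 0.0043 0.126 ] rot [-1.7992e+02  5.0000e-02 -1.0119e+02] J [ 22.6  10.2 -28.    0.  -51.7 -33.8] F [-0.21 -0.2  -1.16] w 0.0148 t 6.45
travel [-0.0005  0.0009  0.002 ] drz -0.0002
1140
-38 0  | -36 0  | -34 17 [0.073 0.078 0.078] | -32 37 [0.074 0.078 0.079] | -30 37 [0.071 0.078 0.079] | -28 36 [0.075 0.078 0.079] | -26 31 [0.071 0.078 0.079] | -24 37 [0.076 0.078 0.079] | -22 41 [0.072 0.078 0.079] | -20 54 [0.073 0.078 0.093] | -18 61 [0.073 0.078 0.095] | -16 46 [0.072 0.078 0.095] | -14 66 [0.075 0.088 0.099] | -12 70 [0.076 0.088 0.101] | -10 28 [0.087 0.096 0.101] | -8 0  | -6 0  | -4 0  | -2 0  | 0 0  | 2 0  | 4 0  | 6 0  | 8 0  | 10 19 [0.097 0.102 0.104] | 12 69 [0.077 0.104 0.107] | 14 75 [0.077 0.108 0.111] | 16 72 [0.078 0.111 0.113] | 18 63 [0.076 0.112 0.113] | 20 63 [0.076 0.111 0.112] | 22 43 [0.072 0.078 0.111] | 24 27 [0.073 0.078 0.079] | 26 33 [0.071 0.078 0.079] | 28 32 [0.072 0.078 0.079] | 30 36 [0.075 0.078 0.079] | 32 37 [0.072 0.078 0.079] | 34 10 [0.077 0.077 0.079] | 36 0  | 
 -0.065 [-0.00629942  0.00841054] [0.14469377 0.14646695]

 -0.05 [-0.00650866  0.00876707] [0.14451514 0.14655648]

 -0.04 [-0.00657982  0.00835475] [0.14473076 0.14654865]
-0.07306902160186703
handle 0 ((0.0, 0.0), (0.0, 0.0), 0.0) [nan nan nan]
  return _methods._mean(a, axis=axis, dtype=dtype,
  ret = um.true_divide(
Traceback (most recent call last):
IndexError: index -1 is out of bounds for axis 0 with size 0
```

View pics/w3.png

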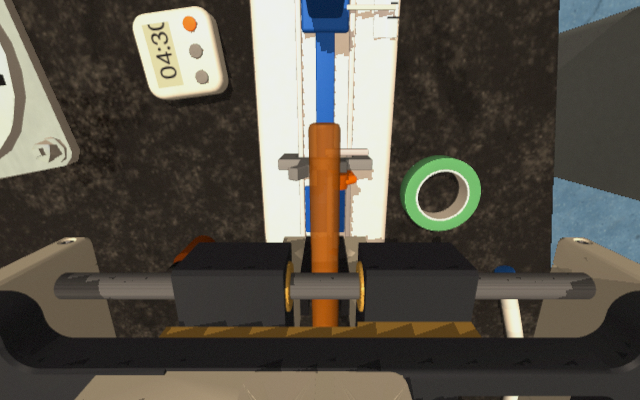

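Call:
jog_arm(travel=[[0,0,0.03],[0,0,0.06],[0,0,0.07],[0,0,0.077],[0,0,0.084],[0,0,0.091],[0,0,0.098],[0,0,0.105],[0,0,0.105],[0,0,0.105]], dr=[[0,0,0],[0,0,0],[0,0,0],[0,0,0],[0,0,0],[0,0,0],[0,0,0],[0,0,0],[0,0,0],[0,0,0]], claw=[0,0,0,0,0,0,0,0,0,0], newtons=50)

```text
time_s: 7.75
tcp_pos: [0.5077, 0.0039, 0.0737]
eef_rot: [180.0, -0.0, -101.2]
contact_force: [-4.5, 0.8, 17.1]
gripper_width: 0.015
gripper_force: 50.0
```

```bash
cat > chk.py <<'E'
from h import *
goto([.5087,.0043,.0725])
c=cap('wrist');W=cloud(c);px=c['pixels'];hsv=cv2.cvtColor(px,cv2.COLOR_RGB2HSV).astype(int)
C=np.array([.5087,.0043]);X=np.array([np.cos(np.radians(-11.1)),np.sin(np.radians(-11.1))]);Y=np.array([-X[1],X[0]])
L=np.stack([(W[...,:2]-C)@X,(W[...,:2]-C)@Y,W[...,2]],-1)
h=hsv[...,0]
t=(abs(L[...,0])<.015)&(abs(L[...,1])<.085)&(L[...,2]>.086)&(L[...,2]<.13)&(hsv[...,1]>140)&(h<90)&(h>3)
for a in(-.068,-.055,-.02,0,.02,.055,.068):
    k=t&(abs(L[...,1]-a)<.004)
    if k.sum()>5: print('tube',a,k.sum(),np.percentile(L[k][:,0],[1,99]).round(4),np.percentile(L[k][:,2],[50,97]).round(4))
print('ends',L[t][:,1].min(),L[t][:,1].max())
o=(L[...,0]<-.002)&(L[...,0]>-.05)&(abs(abs(L[...,1])-.036)<.007)&(L[...,2]>.09)&(L[...,2]<.12)&(hsv[...,1]>150)&(h<25)
print('nose',o.sum(),np.percentile(L[o],[2,50,98],axis=0).round(4).tolist() if o.sum() else '')
for y in (.044,-.044):
    m=(abs(L[...,1]-y)<.01)&(abs(abs(L[...,0])-.028)<.004)&(L[...,2]>.07)&(L[...,2]<.085)
    if m.sum(): print('fork y',y,m.sum(),np.percentile(L[m][:,1],[2,98]))
E
python3 chk.py
```

```text
pos [0.5077 0.0039 0.0737] rot [ 1.7998e+02 -2.0000e-02 -1.0117e+02] J [ 22.6  14.  -31.5   0.  -44.5 -33.8] F [-4.54  0.84 17.12] w 0.015 t 7.75
travel [-0.0012 -0.0017  0.0024] drz 0.0
tube -0.068 538 [-0.0071  0.0076] [0.0925 0.0942]
tube -0.055 484 [-0.0073  0.0072] [0.0925 0.0943]
tube -0.02 396 [-0.0072  0.0073] [0.0925 0.0943]
tube 0 370 [-0.0074  0.0075] [0.0923 0.0942]
tube 0.02 76 [-0.0061  0.0056] [0.0929 0.0941]
ends -0.07377583647105095 0.04410248547406761
nose 988 [[-0.019, -0.0419, 0.0907], [-0.008, -0.0338, 0.0968], [-0.0023, 0.036, 0.1009]]
fork y -0.044 488 [-0.04638607 -0.03855312]
```

Call:
jog_arm(travel=[[0,0,-0.002],[0,0,-0.002],[0,0,-0.002],[0,0,-0.002],[0,0,-0.03],[0,0,-0.08],[0,0,-0.16],[0,0,-0.25],[0,0,-0.25],[0,0,-0.25]], dr=[[0,0,0],[0,0,0],[0,0,0],[0,0,0],[0,0,0],[0,0,0],[0,0,0],[0,0,0],[0,0,0],[0,0,0]], claw=[0.4,0.4,0.4,0.4,0.4,0.4,0.5,0.5,0.5,0.5])

```text
time_s: 9.05
tcp_pos: [0.508, 0.004, 0.198]
eef_rot: [-180.0, 0.0, -101.2]
contact_force: [-0.1, 0.1, -1.1]
gripper_width: 0.0442
gripper_force: 0.0
```

```bash
cat >> chk.py <<'E'
save(c,'w4')
m=(abs(L[...,0])<.04)&(L[...,1]<-.09)&(L[...,2]>.092)&(L[...,2]<.106)&(h>100)&(h<125)&(hsv[...,1]>130)
if m.sum(): print('handle top',m.sum(),cv2.minAreaRect((W[m][:,:2]*1000).astype(np.float32)),np.percentile(L[m],[1,50,99],axis=0).round(4).tolist())
m=((h<5)|(h>172))&(hsv[...,1]>150)&(L[...,2]<.06)&(L[...,2]>.035)&(L[...,1]<-.12)
if m.sum(): print('red',m.sum(),np.percentile(L[m],[2,50,98],axis=0).round(4).tolist())
for n in('handle','pointer','mark'):
    for p in r.tip_of(n,'wrist')[:2]:
        q=ray(c,p['at'],{'handle':.079,'pointer':.047,'mark':.045}[n]);print(n,p['conf'],p['at'],q.round(4),((q[:2]-C)@X).round(4),((q[:2]-C)@Y).round(4))
E
python3 chk.py
```

```text
pos [0.508 0.004 0.198] rot [-1.7997e+02  4.0000e-02 -1.0121e+02] J [ 22.6   6.  -22.5  -0.  -61.5 -33.8] F [-0.06  0.12 -1.12] w 0.0442 t 9.05
travel [-0.0006 -0.0012  0.2511] drz 0.0
tube -0.068 143 [-0.0066  0.0068] [0.0927 0.0945]
tube -0.055 148 [-0.0072  0.0069] [0.0928 0.0945]
tube -0.02 130 [-0.0069  0.0072] [0.0928 0.0942]
tube 0 120 [-0.007   0.0064] [0.0926 0.0943]
tube 0.02 113 [-0.0072  0.0066] [0.0926 0.0945]
tube 0.055 74 [-0.0076  0.0079] [0.093  0.0951]
tube 0.068 122 [-0.0095  0.008 ] [0.0939 0.0962]
ends -0.07334766328972207 0.07611615082754587
nose 435 [[-0.0195, -0.0418, 0.0909], [-0.0084, -0.03, 0.0971], [-0.0022, 0.0419, 0.1013]]
fork y 0.044 150 [0.0412946  0.04902658]
fork y -0.044 142 [-0.04641383 -0.03872169]
handle top 583 ((480.6213684082031, -140.2332763671875), (12.946395874023438, 23.782968521118164), 77.8590316772461) [[-0.0109, -0.1536, 0.093], [0.0003, -0.1469, 0.0979], [0.0121, -0.141, 0.0999]]
handle 0.81 [324.4, 24.5] [ 0.48   -0.1419  0.079 ] -0.0001 -0.149
pointer 0.86 [368.7, 32.8] [ 0.4385 -0.1348  0.047 ] -0.0421 -0.15
```

View pics/w4.png

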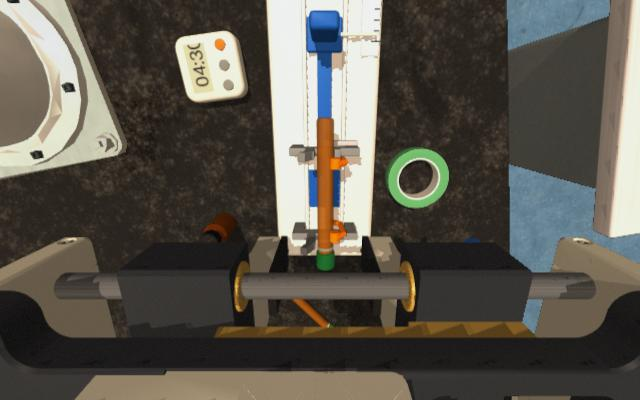

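```bash
python3 - <<'E'
from h import *
goto([.4795,-.1414,.16],-101.1)
E
```

```text
pos [0.5077 0.0038 0.1967] rot [ 1.7991e+02 -5.0000e-02 -1.0121e+02] J [ 22.6   6.1 -22.5  -0.  -61.5 -33.8] F [ 0.7  -0.45 -0.11] w 0.0438 t 9.25
travel [ 0.2958 -0.0013  0.0737] drz -0.0003
```

Call:
jog_arm(travel=[[0.08,0,0],[0.16,0,0],[0.24,0,0],[0.296,-0.0013,0.03],[0.296,-0.0013,0.074],[0.296,-0.0013,0.074],[0.296,-0.0013,0.074],[0.296,-0.0013,0.074],[0.296,-0.0013,0.074],[0.296,-0.0013,0.074]], dr=[[0,0,0],[0,0,0],[0,0,0],[0,0,0],[0,0,0],[0,0,0],[0,0,0],[0,0,0],[0,0,0],[0,0,0]], claw=[0.6,0.6,0.6,0.6,0.6,0.6,0.6,0.6,0.6,0.6])

```text
time_s: 10.5
tcp_pos: [0.4803, -0.1411, 0.1609]
eef_rot: [-180.0, 0.0, -101.2]
contact_force: [0.0, 0.6, 0.4]
gripper_width: 0.0524
gripper_force: 0.0
```

```bash
python3 chk.py; python3 - <<'E'
from h import *
goto([.4795,-.1414,.061],-101.1)
E
```

```text
pos [ 0.4803 -0.1411  0.1609] rot [-1.7997e+02  1.0000e-02 -1.0118e+02] J [  6.2   7.3 -26.4  -0.  -56.4 -17.3] F [0.02 0.6  0.4 ] w 0.0524 t 10.5
travel [-0.2962  0.0007  0.1768] drz 0.0
tube -0.055 125 [-0.0078  0.0072] [0.0927 0.0942]
ends -0.06425027432477085 -0.03173454120650449
nose 115 [[-0.02, -0.0423, 0.0907], [-0.0086, -0.0389, 0.0935], [-0.0022, -0.0346, 0.0986]]
fork y -0.044 185 [-0.04713732 -0.03897911]
handle top 481 ((480.6759948730469, -142.0533447265625), (13.42319393157959, 22.994720458984375), 77.01863861083984) [[-0.0108, -0.1555, 0.0925], [0.0006, -0.1499, 0.098], [0.0119, -0.1425, 0.0996]]
red 260 [[-0.0522, -0.2043, 0.0479], [-0.0431, -0.1988, 0.0494], [-0.034, -0.1933, 0.0505]]
handle 0.96 [320.8, 205.3] [ 0.4842 -0.142   0.079 ] 0.0042 -0.1483
pointer 0.61 [368.5, 194.8] [ 0.4388 -0.1335  0.047 ] -0.0421 -0.1487
mark 0.57 [373.2, 145.3] [ 0.427  -0.1797  0.045 ] -0.0447 -0.1963
pos [ 0.4801 -0.1412  0.1606] rot [-179.99    0.   -101.2 ] J [  6.1   7.3 -26.4  -0.  -56.3 -17.3] F [-0.78 -0.05 -0.18] w 0.0524 t 10.7
travel [0.0005 0.0012 0.1993] drz -0.0003
```

View pics/w4.png

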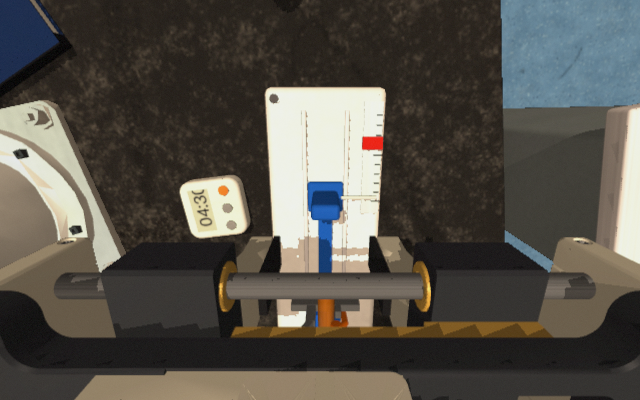

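Call:
jog_arm(travel=[[0,0.001,0.1],[0,0.001,0.17],[0,0.001,0.199],[0,0.001,0.199],[0,0.001,0.199],[0,0.001,0.199],[0,0.001,0.199],[0,0.001,0.199],[0,0.001,0.199],[0,0.001,0.199]], dr=[[0,0,0],[0,0,0],[0,0,0],[0,0,0],[0,0,0],[0,0,0],[0,0,0],[0,0,0],[0,0,0],[0,0,0]], claw=[0.6,0.6,0.6,0.6,0,0,0,0,0,0], newtons=60)

```text
time_s: 11.95
tcp_pos: [0.4798, -0.1412, 0.0617]
eef_rot: [-180.0, 0.0, -101.2]
contact_force: [-1.4, 1.5, 6.7]
gripper_width: 0.0239
gripper_force: 60.0
```

Gripped on 24 mm. Pull 50 mm.

Call:
jog_arm(travel=[[0.015,0,0],[0.03,0,0],[0.045,0,0],[0.06,0,0],[0.075,0,0],[0.09,0,0],[0.1,0,0],[0.1,0,0],[0.1,0,0],[0.1,0,0]], dr=[[0,0,0],[0,0,0],[0,0,0],[0,0,0],[0,0,0],[0,0,0],[0,0,0],[0,0,0],[0,0,0],[0,0,0]], claw=[0,0,0,0,0,0,0,0,0,0])

```text
time_s: 13.2
tcp_pos: [0.4704, -0.1891, 0.0617]
eef_rot: [-179.9, 0.1, -101.2]
contact_force: [-2.1, 10.7, 9.0]
gripper_width: 0.0238
gripper_force: 60.0
```

```bash
python3 - <<'E'
from h import *
goto([.4795,-.1414,.061])
C=np.array([.5087,.0043]);X=np.array([np.cos(np.radians(-11.1)),np.sin(np.radians(-11.1))]);Y=np.array([-X[1],X[0]])
ims=[]
for n in('wrist','top','side'):
    c=cap(n)
    for t in('pointer','mark','handle'):
        for p in r.tip_of(t,n)[:1]:
            q=ray(c,p['at'],{'handle':.079,'pointer':.047,'mark':.045}[t]);print(n,t,round(p['conf'],2),p['at'],((q[:2]-C)@X).round(4),((q[:2]-C)@Y).round(4))
    a,b={'wrist':(290,100),'top':(370,195),'side':(290,125)}[n]
    ims.append(cv2.resize(c['pixels'][b:b+110,a:a+110,::-1] ,(390,390),interpolation=2))
cv2.imwrite('pics/end.png',np.hstack(ims[:2]));cv2.imwrite('pics/end2.png',ims[2])
E
```

```text
pos [ 0.4704 -0.1891  0.0617] rot [-1.7994e+02  9.0000e-02 -1.0120e+02] J [  0.3  14.9 -32.4  -0.1 -42.7 -11.4] F [-2.1  10.69  8.98] w 0.0238 t 13.2
travel [-0.0971  0.0006  0.0015] drz 0.0
wrist pointer 0.62 [389.1, 239.0] -0.0416 -0.1959
wrist mark 0.66 [393.8, 239.5] -0.0452 -0.1946
wrist handle 0.58 [322.7, 262.3] 0.0015 -0.1967
side pointer 0.7 [363.8, 165.8] -0.0483 -0.1888
side handle 0.86 [351.3, 149.7] -0.0134 -0.2123
```

View pics/end.png

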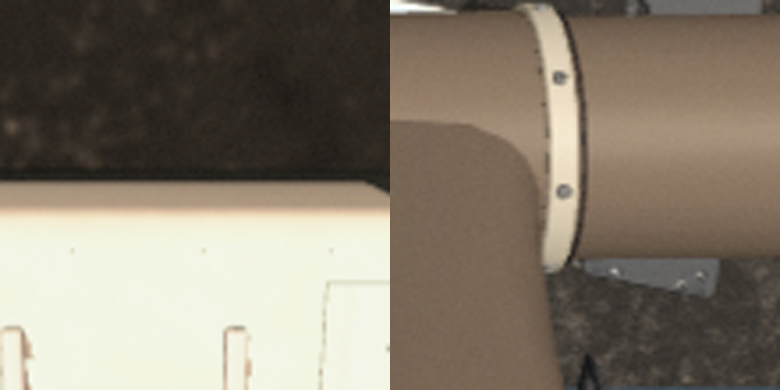

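```bash
python3 - <<'E'
from h import *
c=cap('wrist');cv2.imwrite('pics/end3.png',cv2.resize(c['pixels'][195:275,350:430,::-1],(560,560),interpolation=0))
W=cloud(c);p=c['pixels'].astype(int);C=np.array([.5087,.0043]);Y=np.array([.1925,.9813])
m=(p[...,0]>140)&(p[...,1]<70)&(p[...,2]<70);m[:,:350]=0;m[:,430:]=0;m[280:]=0
y=(W[m][:,:2]-C)@Y;print(m.sum(),np.percentile(y,[2,50,98]))
print([(v,int(np.nonzero(m[v])[0].min()),int(np.nonzero(m[v])[0].max()),int(m[v].sum())) for v in range(200,280) if m[v].any()])
E
```

```text
369 [-0.20519702 -0.20132723 -0.19638646]
[(227, 379, 407, 29), (228, 378, 407, 30), (229, 378, 407, 30), (230, 378, 407, 30), (231, 378, 407, 30), (232, 378, 407, 30), (233, 378, 407, 30), (234, 378, 407, 30), (235, 378, 407, 30), (236, 378, 406, 29), (237, 378, 406, 29), (238, 378, 406, 29), (239, 402, 406, 5), (240, 403, 406, 4), (241, 403, 406, 4)]
```

View pics/end3.png

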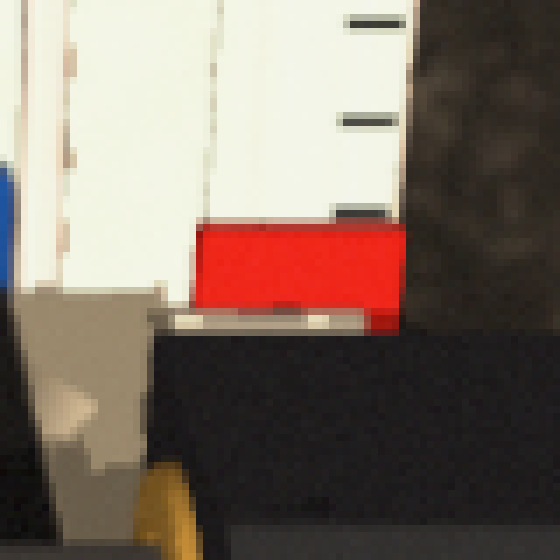

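Call:
jog_arm(travel=[[0.003,0,0],[0.006,0,0],[0.006,0,0],[0.006,0,0],[0.006,0,0],[0.006,0,0],[0.006,0,0],[0.006,0,0],[0.006,0,0],[0.006,0,0]], dr=[[0,0,0],[0,0,0],[0,0,0],[0,0,0],[0,0,0],[0,0,0],[0,0,0],[0,0,0],[0,0,0],[0,0,0]], claw=[0,0,0,0,0,0,0,0,0,0])

```text
time_s: 15.1
tcp_pos: [0.4698, -0.1919, 0.0617]
eef_rot: [-179.9, 0.1, -101.2]
contact_force: [-1.8, 11.0, 8.1]
gripper_width: 0.0234
gripper_force: 60.0
```

```bash
python3 - <<'E'
from h import *
goto([.4795,-.1414,.061])
c=cap('wrist');p=c['pixels'].astype(int);W=cloud(c);C=np.array([.5087,.0043]);Y=np.array([.1925,.9813])
for v in range(220,250): print(v,p[v,390].tolist(),p[v,403].tolist(),((W[v,390,:2]-C)@Y).round(4),W[v,390,2].round(4))
E
```

```text
pos [ 0.4698 -0.1919  0.0617] rot [-1.7995e+02  9.0000e-02 -1.0119e+02] J [ -0.1  14.9 -32.3  -0.1 -42.7 -11. ] F [-1.8  11.02  8.12] w 0.0234 t 15.1
travel [-0.1029  0.0006  0.0015] drz 0.0
220 [248, 249, 240] [248, 249, 237] -0.2115 0.0456
221 [248, 249, 240] [248, 249, 238] -0.2115 0.0475
222 [248, 249, 240] [248, 249, 238] -0.2107 0.0471
223 [248, 249, 240] [248, 249, 238] -0.2103 0.0478
224 [248, 250, 240] [248, 249, 238] -0.2099 0.0487
225 [248, 249, 240] [248, 249, 238] -0.209 0.048
226 [248, 250, 240] [248, 249, 238] -0.2079 0.0469
227 [248, 249, 239] [248, 249, 238] -0.2074 0.0476
228 [248, 249, 240] [211, 214, 190] -0.2064 0.0467
229 [249, 250, 240] [101, 101, 92] -0.2056 0.0467
230 [229, 215, 193] [119, 75, 68] -0.2054 0.0477
231 [176, 98, 87] [152, 57, 50] -0.2051 0.0487
232 [228, 38, 26] [224, 36, 25] -0.2044 0.0487
233 [245, 40, 27] [244, 39, 24] -0.2041 0.0496
234 [245, 43, 29] [246, 42, 29] -0.2031 0.0488
235 [246, 41, 27] [246, 41, 28] -0.2029 0.05
236 [246, 42, 31] [246, 43, 30] -0.2024 0.0503
237 [246, 41, 27] [246, 41, 30] -0.2017 0.0503
238 [232, 48, 34] [246, 42, 29] -0.2005 0.0492
239 [161, 83, 69] [245, 39, 24] -0.2014 0.0529
240 [162, 146, 122] [214, 32, 22] -0.2009 0.0531
241 [185, 167, 140] [170, 29, 19] -0.2007 0.0543
242 [121, 109, 92] [110, 30, 28] -0.2378 0.1345
243 [33, 30, 31] [33, 31, 33] -0.2375 0.1345
244 [27, 26, 26] [34, 31, 31] -0.2376 0.1356
245 [32, 28, 30] [33, 32, 32] -0.2374 0.1357
246 [32, 29, 32] [30, 30, 30] -0.2377 0.1371
247 [35, 33, 33] [32, 27, 29] -0.2373 0.1371
248 [31, 29, 29] [33, 29, 31] -0.2376 0.1383
249 [34, 30, 32] [33, 29, 30] -0.2377 0.1391
```

```bash
python3 -c "
from plant import r
print(r.close_job())"
```

```text
the job is handed in; nothing more can be done
None
```

The tube sits home in both fork clips under the jaw. I let it go before touching the shutter. I finished with the shutter held out at about 51.5 mm, its pointer within about 1 mm of the middle of the red band. The job was handed in at about 15 s, and no verdict came back.

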